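Shut the tilt-out basket

TASK

Close up the white basket by pushing only: first push its tilted-out front back up until it is fully shut, and only then flip the raised lid down flat by pushing on its outside. Do not pinch or reach behind the front or the lid, do not lift or tip the basket or shove it out of its place, and leave the other things where they are.

Things in the scene. Friction and masses are not known exactly. Their poses are not given: they have to be found in the camera images.
- basket: White plastic basket, loose, 1.3 to 2.1 kg with lid and front, 150 deep (x) x 180 wide (y) x 140 mm high without its lid, standing on an oak board whose top is 12 mm above the work surface. Origin: centre of its underside; z up; -x is its front, facing roughly to the robot.
- front (a joint): Tilt-out front panel, 166 wide, 105 high, 9 mm thick with its grey liner. Its hinge runs along the basket's y at x = -75, z = 30 mm in the basket's frame (its outer face lies in the plane x = -75 mm when shut). 0 rad = shut (upright, a hard stop); it grows as the top leans out to -x; starts at 0.35 to 0.65. It stays where it is left; friction only, about 0.09 N m (1 to 2 N at right angles to the panel at its top edge).
- front_edge (a point): Middle of the top edge of the front panel's outer face, 105 mm from its hinge; moves with the panel. As it closes the top edge moves in an arc, inwards and up by as much as 22 mm; a finger that moves level rubs on the edge and needs several times more force than one that rises with it.
- lid (a joint): Lid, 157 long (from hinge to free edge), 180 mm wide, hinged along the basket's y at x = +75, z = 140 mm in the basket's frame (the rear rim). 0 rad = shut (flat on the rim, a hard stop; outer face 9 mm above the hinge line, free edge at x = -82 mm); it grows as the lid rises, 1.57 would be upright; starts at 0.95 to 1.2. It stays where it is left; friction only, about 0.15 N m (1 to 2 N near the free edge).
- lid_edge (a point): Middle of the free edge of the lid on its outer face, 157 mm along the lid from its hinge; moves with the lid.
- front_liner: Thin grey liner on the inside of the front panel, 156 x 96 mm; not to be touched. Origin on the front's hinge line.
- lid_liner: Thin grey liner on the underside of the lid, 145 x 160 mm; not to be touched. Origin on the lid's hinge line.
- dispenser: Bystander: stainless steel pump dispenser, 68 mm across and 168 mm tall. Origin at the centre of its underside.
- dish: Bystander: round green ceramic dish, 110 mm across, 30 mm tall. Origin at the centre of its underside.
- opener: Bystander: chrome bottle opener lying flat, about 125 mm long, 8 mm thick. Origin at the centre of its underside (near its middle), long side along its x.
- clip: Bystander: blue ribbed plastic drying clip lying flat, 85 x 14 x 22 mm. Origin at the centre of its underside (near its middle), long side along its x.
- mug: Bystander: blue ceramic mug, 80 mm across, 90 mm tall. Origin at the centre of its underside.
- jar: Bystander: amber jar with black cap, 70 mm across, 100 mm tall. Origin at the centre of its underside.

How it is judged (in metres and radians):
On the way, in this order (a step that is already met when the one before it is completed fails the run):
1. the front is pushed fully shut while the lid is still up (value of joint front below 0.07 rad and value of joint lid above 0.6 rad), for 0.2 s.
2. the lid is flipped down shut, the front still shut (value of joint each of front, lid below 0.07 rad), for 0.2 s.
At the end, for the whole second after the job is handed in: Front and lid both within 0.07 rad of shut; the basket at rest, level (0.05 rad) and within 30 mm of where it stood; every bystander within 30 mm of its place (all of step 2 and linear speed of basket below 0.02 m/s and distance of each of basket, dispenser, dish, opener, clip, mug, jar from where it was at the start of the episode below 0.03 m and angle between basket's own z axis and vertical below 0.05 rad); the robot touches nothing.
It fails at once if the lid is brought down while the front is still open (value of joint lid below 0.4 rad and value of joint front above 0.2 rad).
It fails at once if the fingers reach behind the front or under the lid (pinching or pulling it) (contact force between the fingers and front_liner above 1 N or contact force between the fingers and lid_liner above 1 N).
It fails at once if the basket is lifted, tipped or shoved out of its place (height (world z) of basket above 0.03 m or angle between basket's own z axis and vertical above 0.2 rad or distance of basket from where it was at the start of the episode above 0.03 m).
It fails at once if a bystander is moved (distance of any of dispenser, dish, opener, clip, mug, jar from where it was at the start of the episode above 0.03 m).
It fails at once if a bystander is tipped (angle between any of dispenser, dish, opener, clip, mug, jar's own z axis and vertical above 0.3 rad).
It also fails if it takes over 48 s, if anything falls off the work surface, if the arm or the gripper's body presses on something with over 40 N, if the wrist force passes 120 N, or if a joint passes its speed limit or range.

ROBOT

A 6-joint arm with a two-finger parallel gripper is mounted at the origin on the work surface. World frame = base frame: x ahead of the robot, y to its left, z up, the work surface at z = 0. Lengths are in mm, angles in rad, forces in N, time in s.
With the tool pointing down it reaches from about 350 to 925 mm from the base axis. Payload 6.4 kg.
Tool frame: the origin (TCP) lies on the centre line of the jaws, within the pads' length; the fingertips stand 8 mm ahead of it and the grasp point (between the pads) lies 11 mm behind it (manip.tcp_to_tips is the distance from the TCP to the fingertips, in mm); z points along the fingers, y is the line along which they close (so a half turn about z gives the same grasp; the last joint's range is limited). The gripper opens to 94 mm and grips with 3 to 60 N. Pads are 16 mm wide; open, the fingers measure 119 mm over their backs; the gripper's body (75 mm by 177 mm) begins 78 mm behind the grasp point.
Start: joints at [-1.463, 0.245, 1.558, -0, 1.339, -0.174], TCP at [180.76, -624.371, 213.455] pointing down, gripper open.
Joint ranges: [-3.13, 3.13], [-1.02, 2.26], [0.13, 2.54], [-0.95, 4.09], [0.21, 2.88], [-2.74, 2.74]. Speed limits (rad/s): [2.57, 2.57, 3.14, 3.14, 3.14, 3.14].

INTERFACE

Orientations are given as a unit quaternion [w, x, y, z].
In Python, from plant import manip gives the robot as it stands.
- The arm moves only by the tool play_rows, never from a script. Its argument "deltas" is one flat list of numbers, 5 for each row, row after row: the closure in counts, from 0 (fully open) to 255 (shut), then the shift along the world's x, y, z in cm, then the turn about the world's z in degrees. A call has 1 to 20 rows; each row shifts and turns the commanded pose from where the row before left it; what a row does not reach is not made up. A row lasts 1/12 s, in which the tool goes at most 41.7 mm and 7.16 degrees, less where a joint would pass 70% of its speed; a pose out of reach is approached as far as the arm can. A call is refused whole if a number of a shift passes 4.17 or a number of a turn 7.16, either way. A call with a gripper value outside its range is refused whole. The fingers move at their own pace and stop on an object; "force" is the grip in N (left out, the last holds). Time passes only in rows, so rows that do not move let the fingers close. It gives the time, the measured TCP pose, the force, the opening and the grip force at its end, in the units of the state.
- manip.state(): the state, without advancing time (a new reading comes with each control period).
- manip.camera(name): name is "scene" or "side" or "wrist"; returns a dict with "img" (420x560x3 uint8, blue, green, red), "z_map" (420x560 float32, mm along the optical axis (not along the pixel's ray), 0 where there is no reading), "intrinsics" (3x3 intrinsics, pixels), "cam_to_world" (4x4, takes a point from camera to world coordinates). Camera axes: x right, y up, looking along -z (the intrinsics and any distortion apply to the point x, -y, -z); pixel columns grow to the right and rows downward; lengths in mm; the calibration is good to about 2 mm. The wrist camera is an equidistant fisheye: a pixel r from the principal point sees the ray r / f radians off the axis. A picture is of the moment at which its call begins.
- manip.hand_in(): hands the job in; it is judged then, once.
Trained networks look in the newest picture that a camera, given by its name, has taken for a name from the list of things; names that differ only in an ending like _2 or _b are one class to them, and where a whole thing is asked for, a point or a joint stands for the part that bears it (a point fixed in the world has none). Each returns a list of dicts, best first, with "confidence" (0 to 1); they miss things now and then, are a little off and sometimes report something else, mostly with a low value. They report only what shows in the picture. A call takes as long as a camera call.
- manip.recognise(camera, name): "bbox" ([left, top, width, height] in pixels, round what is visible of it).
- manip.landmark_of(camera, name): "point" ([column, row] in pixels: a listed point, or the origin of a listed thing).
The state is a dict: "t": time; "qpos": joint angles; "qvel": joint speeds; "effort": joint torques, N m; "tcp_pos": TCP position; "tool_rot": TCP orientation; "ft_force": force on the tool from outside, world axes, zero at the start; "moment": the same for the moment, N m; "opening": opening from 0.0 (shut) to 1.0 (fully open); "gripper_force": force on a finger pad.
Only numpy, scipy, OpenCV 4.12 (cv2) and the standard library are available. Lean on these libraries where they do the work, as an engineer would, in place of code of your own. Each camera call takes 0.05 s, during which the arm holds its last target. There are 200 camera calls.

## Working session

There is one attempt and no reset: what is moved stays moved. The work goes in short steps, Python scripts to look and compute and a tool call to move; the robot and the scene stay as the last step left them, time stands still between calls to the robot, and variables do not carry over. Pictures are saved under pics/ and viewed, at most 10 in all, crops included, and the job is handed in when it is done.

Besides the shell and the picture viewer there is one more tool, called after "Call:" as a command line: name --argument value ..., lists and objects as JSON in quotes. play_rows: Moves the arm, as the interface text tells. Its arguments: {"type":"object","properties":{"deltas":{"type":"array","items":{"type":"number"}},"force":{"type":"number"}},"required":["deltas"]}

```bash
mkdir -p pics; ls
cat > h.py <<'E'
import numpy as np, cv2
from plant import manip
def world(c,u,v,z=None):
    K=np.array(c["intrinsics"]);T=np.array(c["cam_to_world"])
    if z is None:
        w=c["z_map"][int(v)-2:int(v)+3,int(u)-2:int(u)+3];w=w[w>0]
        if len(w)==0:return None
        z=np.median(w)
    x=(u-K[0,2])/K[0,0]*z;y=(v-K[1,2])/K[1,1]*z
    return (T@[x,-y,-z,1])[:3]
E
python3 - <<'E'
from h import *
for n in ["scene","side"]:
    c=manip.camera(n);cv2.imwrite(f"pics/{n}0.png",c["img"]);np.savez(f"{n}0.npz",**c)
    for k in ["basket","front","lid","dispenser","dish","opener","clip","mug","jar"]:
        r=manip.recognise(n,k);
        if r:
            b=r[0]["bbox"];print(n,k,r[0]["confidence"],np.round(b),np.round(world(c,b[0]+b[2]/2,b[1]+b[3]/2),0) if world(c,b[0]+b[2]/2,b[1]+b[3]/2) is not None else None)
    for k in ["front_edge","lid_edge"]:
        r=manip.landmark_of(n,k)
        if r: p=r[0]["point"];print(n,k,r[0]["confidence"],p,world(c,*p))
print(manip.state())
E
```

```text
pics
scene basket 0.91 [230. 150.  93. 118.] [603. -43.  26.]
scene front 0.76 [284. 204.  42.  56.] [498.  64.  91.]
scene lid 0.96 [233. 153.  51.  66.] [628.  39. 230.]
scene dispenser 0.63 [299. 161.  26.  45.] [507. -79. 127.]
scene dish 0.64 [246. 270.  40.  35.] [579. 214.  16.]
scene opener 0.76 [332. 210.  38.  27.] [381. -40.  15.]
scene clip 0.72 [306. 288.  31.  17.] [428. 218.  31.]
scene mug 0.69 [270. 303.  43.  43.] [490. 305.  16.]
scene jar 0.63 [342. 162.  25.  34.] [ 388. -143.   97.]
scene front_edge 0.77 [317.4, 225.1] [467.01467481  62.85278989 131.31457796]
scene lid_edge 0.6 [270.0, 172.4] [597.38480703  34.96552148 286.70471252]
side basket 0.91 [217. 131. 121. 145.] [648. -24.  36.]
side front 0.84 [259. 227.  78.  38.] [476.  93. 133.]
side dispenser 0.91 [326. 167.  43.  59.] [491. -91. 125.]
side dish 0.59 [195. 258.  51.  44.] [590. 213.  17.]
side opener 0.6 [351. 241.  34.  46.] [382. -45.  18.]
side clip 0.8 [261. 308.  25.  40.] [420. 219.  30.]
side mug 0.64 [180. 302.  46.  59.] [522. 319.  17.]
side jar 0.8 [380. 192.  38.  50.] [ 386. -149.   93
[... 171 characters left out ...]
os': array([-1.46308026e+00,  2.45093336e-01,  1.55779479e+00, -1.61501598e-05,
        1.33867465e+00, -1.74084954e-01]), 'qvel': array([-4.76692022e-04,  7.95480314e-04,  5.42834280e-05, -4.30089199e-05,
       -3.32807482e-04,  1.02976008e-03]), 'effort': array([-1.12238125e-03, -4.15843534e+01, -3.14880002e+01,  6.84328610e-02,
        2.87106831e-02, -1.17752805e-06]), 'tcp_pos': array([ 180.76898382, -624.3780159 ,  213.46232427]), 'tool_rot': array([ 1.46690973e-05,  9.90089673e-01,  1.40436599e-01, -8.34983160e-06]), 'ft_force': array([-0.52712002,  0.03732744,  0.41915955]), 'moment': array([-0.03985256,  0.04256835, -0.02898209]), 'gripper_force': 0.0, 'opening': 1.002618854318957}
```

Run:
```python
import cv2,numpy as np
a=cv2.imread("pics/scene0.png")[130:360,180:420];b=cv2.imread("pics/side0.png")[110:380,160:430]
cv2.imwrite("pics/m.png",np.hstack([cv2.resize(a,(400,400)),cv2.resize(b,(400,400))]))
```

```text
(no output)
```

View pics/m.png

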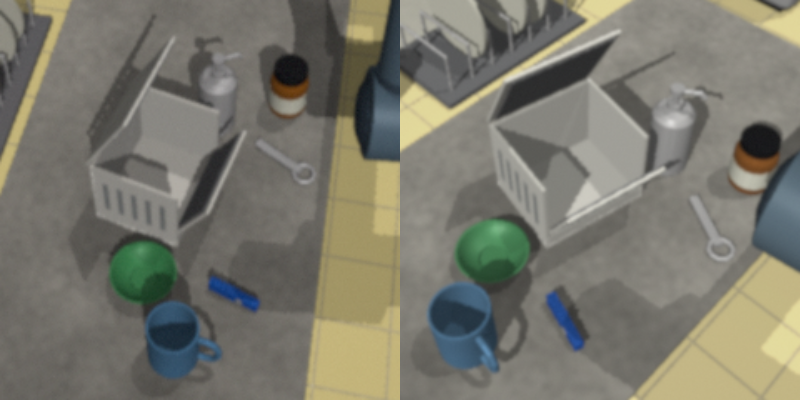

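```bash
cat > fit.py <<'E'
from h import *
from scipy.spatial import cKDTree
from scipy.optimize import minimize
def cloud(c):
    Z=c["z_map"];K=c["intrinsics"];T=c["cam_to_world"];v,u=np.mgrid[:420,:560]
    P=np.stack([(u-K[0,2])/K[0,0]*Z,-(v-K[1,2])/K[1,1]*Z,-Z,np.ones_like(Z)],-1)@T.T
    return P[...,:3][Z>0],c["img"][Z>0]
def grid(a,b):
    return np.array([[x,y] for x in np.linspace(*a,int((a[1]-a[0])/4)+2) for y in np.linspace(*b,int((b[1]-b[0])/4)+2)])
g=grid((-90,90),(0,140));o=np.ones
W=[np.c_[75*o(len(g)),g]]
s=grid((-75,75),(0,140));W+=[np.c_[s[:,0],k*o(len(s)),s[:,1]] for k in(-90,90)]
f=grid((-75,75),(-90,90));W+=[np.c_[f,5*o(len(f))]]
b=grid((-90,90),(0,30));W+=[np.c_[-75*o(len(b)),b]]
W=np.vstack(W);F=grid((-83,83),(0,105));L=grid((-90,90),(0,157))
def model(p):
    x,y,w,a,l=p;M=[W]
    for t in(0,9):M.append(np.c_[-75-F[:,1]*np.sin(a)+t*np.cos(a),F[:,0],30+F[:,1]*np.cos(a)+t*np.sin(a)])
    for t in(0,9):M.append(np.c_[75-L[:,1]*np.cos(l)+t*np.sin(l),L[:,0],140+L[:,1]*np.sin(l)+t*np.cos(l)])
    M=np.vstack(M);R=np.array([[np.cos(w),-np.sin(w)],[np.sin(w),np.cos(w)]])
    M[:,:2]=M[:,:2]@R.T+[x,y];M[:,2]+=12;return M
def fit(cs,p0,fix=None):
    Q=[]
    for c in cs:
        P,C=cloud(c);M=model(p0);d=cKDTree(M).query(P)[0]
        Q.append(P[(d<45)&(P[:,2]>25)&((C.max(1).astype(int)-C.min(1))<45)])
    Q=np.vstack(Q)
    cost=lambda p:np.minimum(cKDTree(model(p)).query(Q)[0],15).mean()
    sx=np.array([p0]+[np.array(p0)+np.eye(5)[i]*[15,15,.12,.12,.12][i] for i in range(5)])
    r=minimize(cost,p0,method="Nelder-Mead",options=dict(initial_simplex=sx,maxfev=300,xatol=.01,fatol=.005))
    return r.x,r.fun,len(Q)
E
python3 - <<'E'
from fit import *
cs=[dict(np.load(f"{n}0.npz")) for n in("scene","side")]
for s in(cs,cs[:1],cs[1:]):
    r=fit(s,[600,35,-.2,.54,1.0]);r=fit(s,r[0]);print(np.round(r[0],3),r[1:])
E
```

```text
[ 5.88865e+02  4.93490e+01 -2.07000e-01  4.82000e-01  1.10500e+00] (np.float64(2.912733189027567), 12123)
[ 5.87243e+02  5.00340e+01 -2.11000e-01  4.64000e-01  1.08900e+00] (np.float64(3.0218688997306655), 4603)
[ 5.89265e+02  4.90470e+01 -2.07000e-01  4.61000e-01  1.10500e+00] (np.float64(2.711129729299723), 7519)
```

The picture shows the basket with its lid up, leaning forward. The front is tilted towards the robot (crop ~210,190), with the dispenser close to the front's right corner (crop ~218,100). The fit puts the basket at (589, 49), yaw -0.207, front 0.47, lid 1.1. I'll go to a point in front of the panel.

Call:
play_rows --deltas '[255, 1.28, 3.52, 0.2, -1.4, 255, 1.28, 3.52, 0.2, -1.4, 255, 1.28, 3.52, 0.2, -1.4, 255, 1.28, 3.52, 0.2, -1.4, 255, 1.28, 3.52, 0.2, -1.4, 255, 1.28, 3.52, 0.2, -1.4, 255, 1.28, 3.52, 0.2, -1.4, 255, 1.28, 3.52, 0.2, -1.4, 255, 1.28, 3.52, 0.2, -1.4, 255, 1.28, 3.52, 0.2, -1.4, 255, 1.28, 3.52, 0.2, -1.4, 255, 1.28, 3.52, 0.2, -1.4, 255, 1.28, 3.52, 0.2, -1.4, 255, 1.28, 3.52, 0.2, -1.4, 255, 1.28, 3.52, 0.2, -1.4, 255, 1.28, 3.52, 0.2, -1.4, 255, 1.28, 3.52, 0.2, -1.4, 255, 1.28, 3.52, 0.2, -1.4, 255, 1.28, 3.52, 0.2, -1.4, 255, 1.28, 3.52, 0.2, -1.4]' --force 10

```text
t: 2.87
tcp_pos: [437.0, 81.7, 253.9]
tool_rot: [0.0, 0.995, -0.104, 0.001]
ft_force: [-0.2, -0.6, -0.4]
opening: 0.004
gripper_force: 0.0
```

Call:
play_rows --deltas '[255, 0, 0, -2.6, 0, 255, 0, 0, -2.6, 0, 255, 0, 0, -2.6, 0, 255, 0, 0, -2.6, 0, 255, 0, 0, -2.6, 0, 255, 0.5, -0.1, 0, 0, 255, 0.5, -0.1, 0, 0, 255, 0, 0, 0, 0]'

```text
t: 3.53
tcp_pos: [448.9, 77.3, 125.4]
tool_rot: [-0.0, 0.995, -0.103, 0.002]
ft_force: [-0.3, 0.2, 0.6]
opening: 0.007
gripper_force: 0.0
```

Run:
```python
from fit import *
ims=[]
for n in("scene","side"):
    c=manip.camera(n);ims.append(c["img"]);np.savez(f"{n}1.npz",**c)
a=ims[0][130:300,210:380];b=ims[1][120:290,200:370]
cv2.imwrite("pics/m1.png",np.hstack([cv2.resize(a,(400,400)),cv2.resize(b,(400,400))]))
print(manip.state()["tcp_pos"],manip.state()["ft_force"])
```

```text
[448.60660359  77.38467497 125.64129528] [-0.48019993 -0.03450836 -0.10283266]
```

View pics/m1.png

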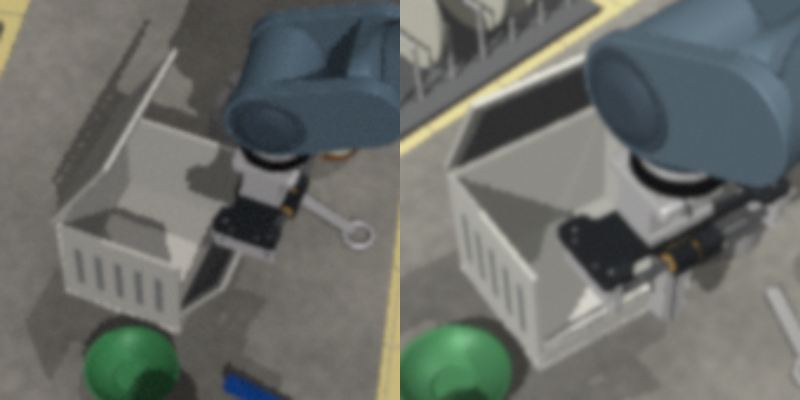

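Both views show the closed finger outside the panel and in front of it (side view ~665,290). Now I'll push along the arc.

Call:
play_rows --deltas '[255, 0.3, -0.06, 0, 0, 255, 0.3, -0.06, 0, 0, 255, 0.3, -0.06, 0, 0, 255, 0.3, -0.06, 0.05, 0, 255, 0.3, -0.06, 0.13, 0, 255, 0.3, -0.06, 0.13, 0, 255, 0.3, -0.06, 0.13, 0, 255, 0.3, -0.06, 0.13, 0, 255, 0.3, -0.06, 0.12, 0, 255, 0.3, -0.06, 0.1, 0]'

```text
t: 4.47
tcp_pos: [477.1, 71.5, 131.5]
tool_rot: [0.0, 0.995, -0.103, 0.0]
ft_force: [-1.3, -0.5, 0.6]
opening: 0.002
gripper_force: 0.8
```

Call:
play_rows --deltas '[255, 0.3, -0.06, 0.1, 0, 255, 0.3, -0.06, 0.1, 0, 255, 0.3, -0.06, 0.08, 0, 255, 0.3, -0.06, 0.08, 0, 255, 0.3, -0.06, 0.06, 0, 255, 0.3, -0.06, 0.05, 0, 255, 0.3, -0.06, 0.03, 0]'

```text
t: 5.05
tcp_pos: [498.0, 67.4, 136.3]
tool_rot: [0.0, 0.995, -0.103, -0.0]
ft_force: [-1.2, -0.2, 0.5]
opening: 0.003
gripper_force: 0.5
```

Call:
play_rows --deltas '[255, 0.2, -0.04, 0.02, 0, 255, 0.2, -0.04, 0.02, 0, 255, 0.2, -0.04, 0, 0, 255, 0.1, -0.02, 0, 0]'

```text
t: 5.38
tcp_pos: [505.1, 65.9, 136.8]
tool_rot: [0.0, 0.995, -0.103, 0.0]
ft_force: [-1.0, -0.3, 0.5]
opening: 0.005
gripper_force: 0.4
```

Call:
play_rows --deltas '[255, 0.1, -0.02, 0, 0, 255, 0.1, -0.02, 0, 0]'

```text
t: 5.55
tcp_pos: [506.9, 65.6, 136.9]
tool_rot: [-0.0, 0.995, -0.103, 0.0]
ft_force: [-1.2, -0.9, 1.4]
opening: 0.004
gripper_force: 0.4
```

Call:
play_rows --deltas '[255, 0.1, -0.02, 0, 0, 255, 0, 0, 0, 0]'

```text
t: 5.72
tcp_pos: [508.0, 65.4, 136.8]
tool_rot: [-0.0, 0.995, -0.103, 0.0]
ft_force: [-1.1, -0.1, -0.5]
opening: 0.006
gripper_force: 0.0
```

Call:
play_rows --deltas '[255, 0.1, -0.02, 0, 0, 255, 0.1, -0.02, 0, 0]'

```text
t: 5.88
tcp_pos: [509.0, 65.3, 136.8]
tool_rot: [-0.0, 0.995, -0.103, -0.001]
ft_force: [-7.1, 2.0, 6.0]
opening: 0.009
gripper_force: 3.7
```

Call:
play_rows --deltas '[255, 0.1, -0.02, 0, 0, 255, 0, 0, 0, 0]'

```text
t: 6.05
tcp_pos: [509.0, 65.3, 136.8]
tool_rot: [-0.0, 0.995, -0.103, -0.003]
ft_force: [-8.7, 1.8, 7.3]
opening: 0.005
gripper_force: 4.6
```

Run:
```python
from fit import *
cs=[manip.camera(n) for n in("scene","side")]
a=cs[0]["img"][130:300,210:380];b=cs[1]["img"][120:290,200:370]
cv2.imwrite("pics/m2.png",np.hstack([cv2.resize(a,(400,400)),cv2.resize(b,(400,400))]))
r=fit(cs,[589,49,-.207,.03,1.1]);print(np.round(r[0],3),r[1:])
```

```text
[ 5.87193e+02  4.76010e+01 -2.11000e-01  4.50000e-02  1.11300e+00] (np.float64(3.1736545882617535), 9576)
```

View pics/m2.png

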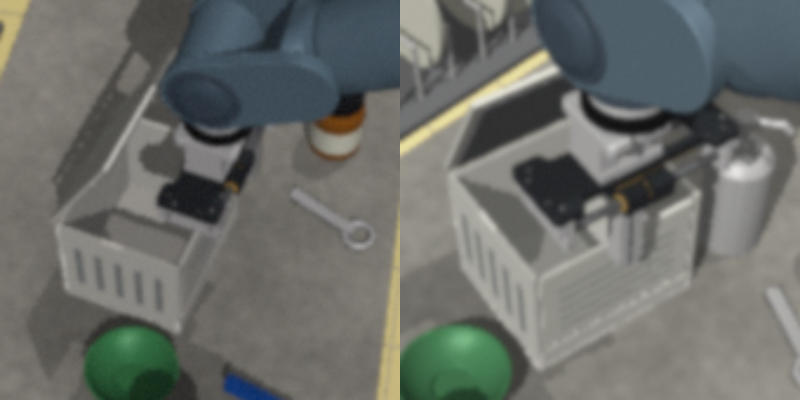

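The front is upright against its stop: the force jumped to about 8 N, the panel is flush in the side view at ~625,270, and the basket hasn't moved. Next I back off, go up and over the lid.

Call:
play_rows --deltas '[255, -0.5, 0.1, 0, 0, 255, -0.9, 0.2, 0, 0, 255, -0.6, 0.1, 0, 0, 255, 0, 0, 3, 0, 255, 0, 0, 3.5, 0, 255, 0, 0, 3.5, 0, 255, 0, 0, 3.5, 0, 255, 0, 0, 3.5, 0, 255, 0, 0, 3.5, 0, 255, 2.9, -0.6, 0, 0, 255, 2.9, -0.6, 0, 0, 255, 2.9, -0.6, 0, 0, 255, 2.9, -0.6, 0, 0, 255, 2.9, -0.6, 0, 0, 255, 0.3, -0.1, 0, 0, 255, 0, 0, 0, 0]'

```text
t: 7.48
tcp_pos: [639.1, 37.5, 340.5]
tool_rot: [-0.0, 0.995, -0.104, -0.001]
ft_force: [-0.3, 0.5, -0.6]
opening: 0.006
gripper_force: 0.0
```

Run:
```python
from fit import *
cs=[manip.camera(n) for n in("scene","side")]
a=cs[0]["img"][90:300,190:400];b=cs[1]["img"][80:290,180:390]
cv2.imwrite("pics/m3.png",np.hstack([cv2.resize(a,(400,400)),cv2.resize(b,(400,400))]))
r=fit(cs,[589,49,-.207,.03,1.1]);print(np.round(r[0],3),r[1:])
```

```text
[ 5.88022e+02  4.91700e+01 -2.04000e-01  4.70000e-02  1.11000e+00] (np.float64(2.877282546517994), 13077)
```

View pics/m3.png

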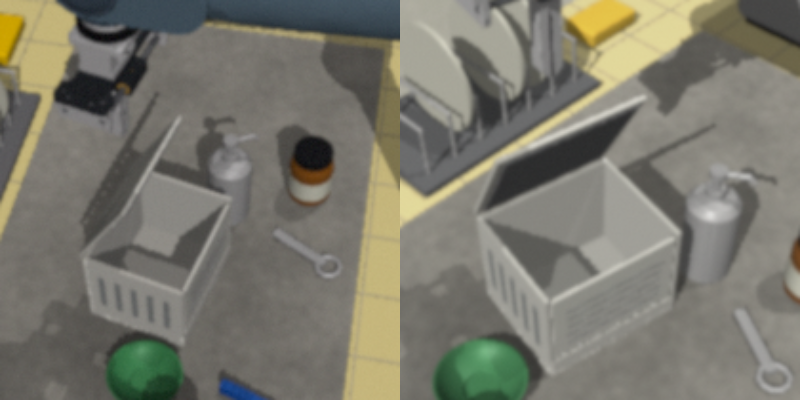

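The front is flush in both views and the basket is in place. The gripper is high above the rear, clear of the lid. I'll lower it behind the lid's outside, and check the tilt of the front's face.

Call:
play_rows --deltas '[255, 0, 0, -2, 0, 255, 0, 0, -2, 0, 255, 0, 0, -2, 0, 255, 0, 0, 0, 0]'

```text
t: 7.92
tcp_pos: [635.5, 38.6, 277.6]
tool_rot: [-0.0, 0.995, -0.103, -0.004]
ft_force: [-0.1, 0.2, -0.9]
opening: 0.004
gripper_force: 0.0
```

Run:
```python
from fit import *
c=manip.camera("side");P,C=cloud(c)
R=np.array([[.979,-.2055],[.2055,.979]]);L=(P[:,:2]-[588,49])@R.T
m=(abs(L[:,1])<70)&(P[:,2]>50)&(P[:,2]<138)&(abs(L[:,0]+75)<15)
k=np.polyfit(P[m,2],L[m,0],1);print(m.sum(),"front tilt",k[0],np.polyval(k,[42,147]))
cv2.imwrite("pics/m4.png",cv2.resize(c["img"][60:290,180:410],(500,500)))
```

```text
1307 front tilt -0.0003335338741734128 [-69.69963187 -69.73465293]
```

View pics/m4.png

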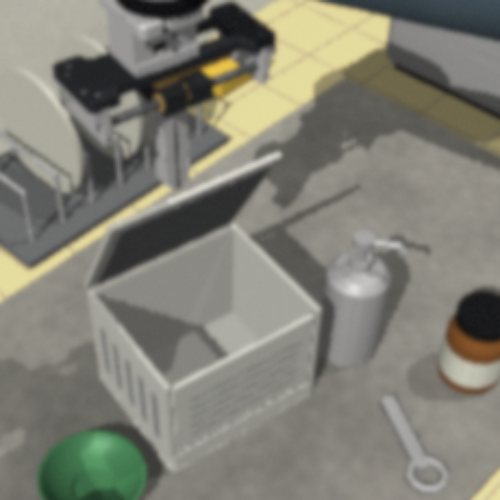

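The finger (at ~175,160) stands outside, behind the raised lid. The front's tilt measures 0.000. Now I'll push the lid along its arc.

Call:
play_rows --deltas '[255, -0.44, 0.09, 0.1, 0, 255, -0.44, 0.09, 0.1, 0, 255, -0.44, 0.09, 0.1, 0, 255, -0.59, 0.12, -0.33, 0, 255, -0.59, 0.12, -0.33, 0]'

```text
t: 8.38
tcp_pos: [613.7, 43.0, 279.4]
tool_rot: [0.0, 0.995, -0.103, 0.001]
ft_force: [0.6, -0.4, 0.9]
opening: 0.005
gripper_force: 0.5
```

Call:
play_rows --deltas '[255, -0.59, 0.12, -0.33, 0, 255, -0.59, 0.12, -0.33, 0, 255, -0.49, 0.1, -0.42, 0, 255, -0.49, 0.1, -0.42, 0, 255, -0.49, 0.1, -0.42, 0, 255, -0.49, 0.1, -0.42, 0]'

```text
t: 8.88
tcp_pos: [581.8, 49.4, 254.1]
tool_rot: [-0.0, 0.995, -0.103, -0.0]
ft_force: [0.9, -0.3, 1.0]
opening: 0.002
gripper_force: 0.3
```

Call:
play_rows --deltas '[255, -0.46, 0.1, -0.6, 0, 255, -0.46, 0.1, -0.6, 0, 255, -0.46, 0.1, -0.6, 0, 255, -0.46, 0.1, -0.6, 0, 255, -0.29, 0.06, -0.58, 0, 255, -0.29, 0.06, -0.58, 0, 255, -0.29, 0.06, -0.58, 0, 255, -0.29, 0.06, -0.58, 0]'

```text
t: 9.55
tcp_pos: [552.2, 55.8, 207.0]
tool_rot: [0.0, 0.995, -0.103, 0.0]
ft_force: [0.4, -0.6, -0.0]
opening: 0.002
gripper_force: 0.3
```

Call:
play_rows --deltas '[255, -0.14, 0.03, -0.47, 0, 255, -0.14, 0.03, -0.47, 0, 255, -0.14, 0.03, -0.47, 0, 255, -0.12, 0.02, -0.47, 0]'

```text
t: 9.88
tcp_pos: [546.9, 56.8, 188.3]
tool_rot: [-0.0, 0.995, -0.103, 0.0]
ft_force: [-0.2, 0.4, 0.3]
opening: 0.002
gripper_force: 0.3
```

Down to near the stop, then in small steps.

Call:
play_rows --deltas '[255, -0.1, 0.02, -0.4, 0, 255, -0.1, 0.02, -0.4, 0, 255, 0, 0, -0.4, 0, 255, 0, 0, -0.3, 0, 255, 0, 0, -0.2, 0]'

```text
t: 10.3
tcp_pos: [544.7, 57.3, 171.2]
tool_rot: [-0.0, 0.995, -0.103, -0.0]
ft_force: [0.2, -0.8, 0.1]
opening: 0.002
gripper_force: 0.2
```

Call:
play_rows --deltas '[255, 0, 0, -0.1, 0, 255, 0, 0, -0.1, 0, 255, 0, 0, 0, 0]'

```text
t: 10.55
tcp_pos: [545.0, 57.2, 169.7]
tool_rot: [0.0, 0.995, -0.103, 0.0]
ft_force: [-0.0, 0.1, -0.4]
opening: 0.004
gripper_force: 0.0
```

Call:
play_rows --deltas '[255, 0, 0, -0.1, 0, 255, 0, 0, -0.1, 0, 255, 0, 0, 0, 0]'

```text
t: 10.8
tcp_pos: [545.3, 57.2, 169.2]
tool_rot: [0.0, 0.995, -0.103, 0.0]
ft_force: [-2.5, 0.2, 7.2]
opening: 0.005
gripper_force: 3.3
```

Hard stop at the expected height (169). Retreat straight up and look.

Call:
play_rows --deltas '[255, 0, 0, 1, 0, 255, 0, 0, 3, 0, 255, 0, 0, 3, 0, 255, 0, 0, 3, 0, 255, 0, 0, 3, 0, 255, -3, -3, 1, 0, 255, -3, -3, 1, 0, 255, -3, -3, 1, 0, 255, -3, -3, 1, 0, 255, 0, -3, 0, 0, 255, 0, -3, 0, 0, 255, 0, -3, 0, 0, 255, 0, 0, 0, 0, 255, 0, 0, 0, 0, 255, 0, 0, 0, 0]'

```text
t: 12.05
tcp_pos: [430.3, -147.1, 336.2]
tool_rot: [-0.0, 0.995, -0.103, 0.0]
ft_force: [-0.5, 0.6, 0.1]
opening: 0.005
gripper_force: 0.0
```

Run:
```python
from fit import *
ims=[]
R=np.array([[.979,-.2055],[.2055,.979]])
for n in("scene","side"):
    c=manip.camera(n);ims.append(c["img"]);P,C=cloud(c);L=(P[:,:2]-[590,48.5])@R.T
    m=(abs(L[:,1])<70)&(P[:,2]>50)&(P[:,2]<138)&(abs(L[:,0]+75)<15)
    if m.sum()>50: print(n,m.sum(),"front",np.polyfit(P[m,2],L[m,0],1))
    m=(abs(L[:,1])<75)&(abs(L[:,0])<65)&(P[:,2]>120)&(P[:,2]<200)
    if m.sum()>50: print(n,m.sum(),"lid",np.polyfit(L[m,0],P[m,2],1))
cv2.imwrite("pics/m5.png",np.hstack([cv2.resize(i[90:320,180:410],(400,400)) for i in ims]))
```

```text
scene 304 front [ 9.24606603e-04 -7.45841190e+01]
scene 2184 lid [8.31415350e-04 1.60554952e+02]
side 1313 front [-2.33118533e-03 -7.15032686e+01]
side 3124 lid [1.53619386e-03 1.61387377e+02]
```

View pics/m5.png

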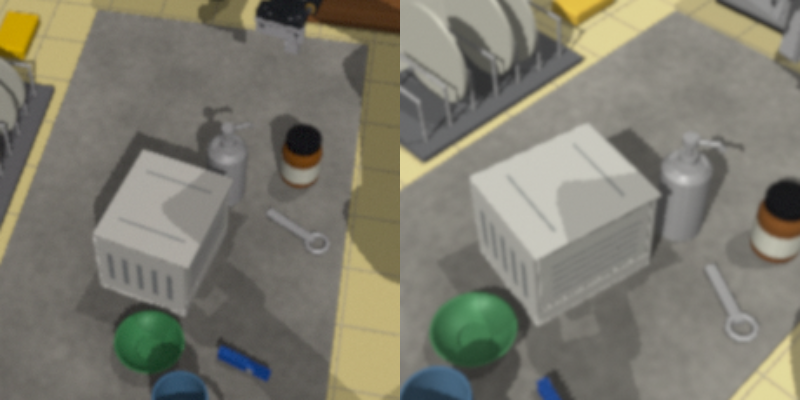

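The basket is fully closed (lid flat at ~165,215, front flush), everything else is in place and the robot is clear.

```bash
python3 -c "
from plant import manip
print(manip.hand_in())"
```

```text
the job is handed in; nothing more can be done
None
```

I pushed the front shut first and then flipped the lid down flat. Camera checks before hand-in showed both within 0.003 rad of shut, the basket and the bystanders in view still in place, and the arm clear; the job is handed in (no verdict was returned).

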